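# Make up a mould insert kit

### The job

Make up the kit in the grey tray: slide the loose cover plate of the steel case fully back along its rails, without lifting it off, find the T-shaped core insert in one of the pockets and put it in the tray's narrow bay, leaving the other two pieces in the case. Lay every square bar from the blue bin flat on the floor of the tray's wide bay, none on top of another, and slide the cover home over the pockets again. Leave the other things on the bench alone.

Things in the scene. Friction and masses are not known exactly. Their poses are not given: they have to be found in the camera images.
- case: fixed steel storage case, 244 (x) x 190 (y) mm, left or right of the tray. Origin: centre of its underside; x points away from the robot along the slide, y left, z up. Top face 50 mm up: the half nearer the robot has three open pockets, the half farther off is a solid ledge level with the pocket rims
- pockets (a point): middle of the middle pocket's floor, at (-58, 0, 6) mm in the case's frame. The three pockets lie side by side along y, centres 54 mm apart, each 96 (x) x 46 (y) mm and 44 mm deep
- ledge (a point): middle of the case's ledge, at (58, 0, 50) mm in the case's frame. Guide rails along both sides (170 mm apart inside) and an end stop at each end of the slide (228 mm apart inside) rise 10 mm above the top face
- cover: loose aluminium cover plate 112 (x) x 166 (y) x 5 mm lying on the case between rails and stops, 0.2 to 0.4 kg. Origin: centre of its underside. Over the pockets (against the near stop) its origin is at about x = -58 mm in the case's frame; against the far stop, all pockets open, at x = +58 mm. It slides by hand along the case's x, 2 mm play each side
- cover_handle (a point): middle of the cover's handle: a black bar 14 (x) x 76 (y) x 14 mm, its middle 31 mm above the cover's underside, on two posts 10 mm wide at y = +-33 mm; clear gap of 19 mm under the bar
- insert: the core insert, steel, an upside-down T about 0.3 kg: base 76 (x) x 36 (y) x 16 mm, and across its middle an upright web 16 (x) x 36 (y) mm that rises to 40 mm, with two small brass pins (3 mm high) on top. Origin: centre of its underside. Lies base down in one of the three pockets, long side along the pocket, under the cover
- slab: plain steel slab 70 x 34 x 12 mm in another pocket; stays there. Origin: centre of its underside
- disc: steel disc 38 mm across, 22 mm high, in another pocket; stays there. Origin: centre of its underside
- bin: fixed blue bin 205 (x) x 230 (y) mm on the other side of the tray from the case. Origin: centre of its underside. Floor 5 mm thick; outer walls and ribs 5 mm thick, tops 14 mm above the bench, make 2 (x) by 3 (y) compartments, centres at x = -50 and +50, y = -75, 0 and +75 mm
- tray: fixed grey kit tray 255 (x) x 178 (y) mm between case and bin. Origin: centre of its underside; x points away from the robot. Floor 5 mm thick; walls and the one cross rib are 5 mm thick, tops 14 mm above the bench. The rib divides it into a wide bay nearer the robot and a narrow bay farther off
- wide_bay (a point): middle of the wide bay's floor; the bay is 184 (x) x 168 (y) mm inside
- narrow_bay (a point): middle of the narrow bay's floor; the bay is 56 (x) x 168 (y) mm inside
- bar0: square steel bar 80 (x, long) x 30 x 30 mm, 0.3 kg, all alike; origin at its centre. Three to five of the six are there at a start (the others are absent), each lying in its own bin compartment, long side roughly along the bin's x
- bar1: square steel bar 80 (x, long) x 30 x 30 mm, 0.3 kg, all alike; origin at its centre. Three to five of the six are there at a start (the others are absent), each lying in its own bin compartment, long side roughly along the bin's x
- bar2: square steel bar 80 (x, long) x 30 x 30 mm, 0.3 kg, all alike; origin at its centre. Three to five of the six are there at a start (the others are absent), each lying in its own bin compartment, long side roughly along the bin's x
- bar3: square steel bar 80 (x, long) x 30 x 30 mm, 0.3 kg, all alike; origin at its centre. Three to five of the six are there at a start (the others are absent), each lying in its own bin compartment, long side roughly along the bin's x
- bar4: square steel bar 80 (x, long) x 30 x 30 mm, 0.3 kg, all alike; origin at its centre. Three to five of the six are there at a start (the others are absent), each lying in its own bin compartment, long side roughly along the bin's x
- bar5: square steel bar 80 (x, long) x 30 x 30 mm, 0.3 kg, all alike; origin at its centre. Three to five of the six are there at a start (the others are absent), each lying in its own bin compartment, long side roughly along the bin's x
- stone: bystander: honing stone, 45 x 150 x 28 mm, grey; leave it alone. Origin on its underside
- copper_block: bystander: copper block 40 x 60 x 35 mm; leave it alone. Origin on its underside
- mould_half: bystander: dark steel mould half 80 x 100 x 40 mm with two studs 16 mm thick rising to 60 mm; leave it alone. Origin on its underside
- driver: bystander: screwdriver lying on the bench, about 200 mm long; leave it alone. Origin on its underside
Not all that is in view belongs to the job. Leave any purple or turquoise look-alike of the bar0 alone.

How it is judged:
By the outcome, as a careful person would: the job done as asked, in the order asked, and still so for the second after the job is handed in, with the robot touching nothing.
Of bar0, bar1, bar2, bar3, bar4, bar5 only 3 to 5 are there at a start; the rules pass over those that are not, and their reading is None.
At some moment in a run one of bar0, bar1, bar2, bar3, bar4, bar5 may be knocked a few centimetres aside while the robot is not near it.
Once in a run the grip may slacken for a moment while it holds something.
It also fails if it takes over 210 s, if anything falls off the work surface, if the arm or the gripper's body presses on something with over 40 N, if the wrist force passes 120 N, or if a joint passes its speed limit or range.

### The arm

A 6-joint arm with a two-finger parallel gripper is mounted at the origin on the work surface. World frame = base frame: x ahead of the robot, y to its left, z up, the work surface at z = 0. Lengths are in mm, angles in rad, forces in N, time in s.
With the tool pointing down it reaches from about 350 to 875 mm from the base axis. Payload 4.2 kg.
Tool frame: the origin (TCP) lies on the mounting face of the last link; the fingertips stand 173 mm ahead of it and the grasp point (between the pads) lies grip_point_offset ahead of it (grip_point_offset is the distance from the TCP to the grasp point, in mm); z points along the fingers, y is the line along which they close (so a half turn about z gives the same grasp; the last joint's range is limited). The gripper opens to 85 mm and grips with 20 to 120 N. Pads are 22 mm wide; open, the fingers measure 114 mm over their backs; the gripper's body (76 mm by 85 mm) begins 54 mm behind the grasp point. The pads swing forward as they close: fully open they stand 13 mm farther back than shut.
Start: joints at [-0.945, 0.385, 0.008, 0, -1.194, -0.259], TCP at [224.158, -583.398, 404.712] pointing down, gripper open.
Joint ranges: [-3.14, 3.14], [-1.21, 2.06], [-1.07, 1.41], [-3.16, 2.05], [-2.99, -0.16], [-3.1, 3.1]. Speed limits (rad/s): [2.79, 2.79, 3.14, 3.14, 3.14, 3.14].

### API

Orientations are given as a unit quaternion [x, y, z, w].
In Python, from bench import read_state, get_image, job_done, recognise, place_of, grip_point_offset gives the robot as it stands. The module is installed in compiled form; this text tells all that it offers.
- The arm moves only by the tool carry_out, never from a script. Its arguments are lists of equal length, an entry for each row: "slide": the shift along the tool's x, y, z in m, a list of three; "roll": the turn about the tool's z in degrees; "claw": the finger opening in m, from 0 to 0.0854. A call has 1 to 8 rows; each row is the pose to reach, as a shift and turn from the pose commanded when the call began, along the tool's axes at that moment; what a row does not reach only later rows make up. A row lasts 1/8 s, in which the tool goes at most 62.5 mm and 10.7 degrees, less where a joint would pass 70% of its speed; a pose out of reach is approached as far as the arm can. A call with a gripper value outside its range is refused whole. The fingers move at their own pace and stop on an object; the grip force is fixed at half the most. Time passes only in rows, so rows that repeat a pose let the fingers close. It gives the time, the measured TCP pose, the force, the opening and the grip force at its end, in the units of the state.
- read_state(): the state, without advancing time (a new reading comes with each control period).
- get_image(name): name is "scene" or "side" or "wrist"; returns a dict with "img" (420x560x3 uint8, red, green, blue), "z_map" (420x560 float32, mm along the optical axis (not along the pixel's ray), 0 where there is no reading), "mtx" (3x3 intrinsics, pixels), "world_from_camera" (4x4, takes a point from camera to world coordinates); the wrist camera has in their place "T_tool_cam" (4x4, takes a point from camera to tool coordinates, whose origin is the TCP and whose axes are the flange's). Camera axes: x right, y up, looking along -z (the intrinsics and any distortion apply to the point x, -y, -z); pixel columns grow to the right and rows downward; lengths in mm; the calibration is good to about 2 mm. A picture is of the moment at which its call begins: read the wrist's pose just before it.
- job_done(): hands the job in; it is judged then, once.
Trained networks look in a picture, given as the dict that the camera call returned (one of the last four; its "shot" number tells which), for a name from the list of things; names that differ only in an ending like _2 or _b are one class to them, and where a whole thing is asked for, a point or a joint stands for the part that bears it (a point fixed in the world has none). Each returns a list of dicts, best first, with "conf" (0 to 1); they miss things now and then, are a little off and sometimes report something else, mostly with a low value. They report only what shows in the picture. A call takes as long as a camera call. They do not tell look-alikes from the thing itself.
- recognise(picture, thing): "at" ([column, row] in pixels, amid what is visible of it).
- place_of(picture, thing): "at" ([column, row] in pixels: a listed point, or the origin of a listed thing).
The state is a dict: "clock": time; "joints": joint angles; "joint_vel": joint speeds; "joint_efforts": joint torques, N m; "position": TCP position; "ee_rot": TCP orientation; "contact_force": force on the tool from outside, world axes, zero at the start; "wrist_torque": the same for the moment, N m; "gripper_width": finger opening in mm; "grasp_force": force on a finger pad.
Only numpy, scipy, OpenCV 4.12 (cv2) and the standard library are available. Lean on these libraries where they do the work, as an engineer would, in place of code of your own. Each camera call takes 0.05 s, during which the arm holds its last target. There are 200 camera calls.

## Working session

There is one attempt and no reset: what is moved stays moved. The work goes in short steps, Python scripts to look and compute and a tool call to move; the robot and the scene stay as the last step left them, time stands still between calls to the robot, and variables do not carry over. Pictures are saved under pics/ and viewed, at most 14 in all, crops included, and the job is handed in when it is done.

Besides the shell and the picture viewer there is one more tool, called after "Request:" in YAML: its name, and indented under it one key for each argument. carry_out: Moves the arm, as the interface text tells. Its arguments: {"type":"object","properties":{"slide":{"type":"array"},"roll":{"type":"array"},"claw":{"type":"array"}},"required":["slide","roll","claw"]}

```bash
mkdir -p pics
cat > h.py <<'E'
import numpy as np, cv2
from scipy.spatial.transform import Rotation as R
from bench import *
def shot(name):
    s=read_state(); d=get_image(name)
    if name=="wrist":
        T=np.eye(4);T[:3,:3]=R.from_quat(s["ee_rot"]).as_matrix();T[:3,3]=s["position"]
        d["W"]=T@np.array(d["T_tool_cam"])
    else: d["W"]=np.array(d["world_from_camera"])
    return d
def save(d,fn): cv2.imwrite("pics/"+fn,d["img"][:,:,::-1])
def cloud(d):
    z=d["z_map"].astype(float);K=np.array(d["mtx"]);v,u=np.mgrid[:z.shape[0],:z.shape[1]]
    p=np.stack([(u-K[0,2])/K[0,0]*z,-(v-K[1,2])/K[1,1]*z,-z],-1)
    w=p@d["W"][:3,:3].T+d["W"][:3,3]; w[z<=0]=np.nan
    return w
def onplane(d,uv,h):
    K=np.array(d["mtx"]);r=np.array([(uv[0]-K[0,2])/K[0,0],-(uv[1]-K[1,2])/K[1,1],-1.])
    r=d["W"][:3,:3]@r;o=d["W"][:3,3]
    return o+r*(h-o[2])/r[2]
def cv_pix(d,p):
    q=np.linalg.inv(d["W"])@np.append(p,1);K=np.array(d["mtx"])
    return K[0,0]*q[0]/-q[2]+K[0,2],K[1,1]*-q[1]/-q[2]+K[1,2]
E
python3 - <<'E'
from h import *
np.set_printoptions(precision=1,suppress=True)
s=read_state();print(s,grip_point_offset if not callable(grip_point_offset) else grip_point_offset())
for n in("scene","side"):
    d=shot(n);save(d,n+"0.png");c=cloud(d);print(n,d["W"][:3,3],[k for k in d])
    for t,h in dict(case=0,pockets=6,ledge=50,cover=50,cover_handle=81,bin=0,tray=0,wide_bay=5,narrow_bay=5,bar0=20).items():
        for r in place_of(d,t)[:6]:
            print(t,round(r["conf"],2),np.array(r["at"]),onplane(d,r["at"],h))
E
```

```text
{'clock': 0.0, 'joints': array([-0.9,  0.4,  0. , -0. , -1.2, -0.3]), 'joint_vel': array([ 0.,  0.,  0.,  0., -0., -0.]), 'joint_efforts': array([ -0. , -39.2,  18.8,   4.2,  -0. ,  -0. ]), 'position': array([ 224.1, -583.2,  403.6]), 'ee_rot': array([-0.2,  1. ,  0. , -0. ]), 'contact_force': array([ 0.3, -0.1,  0.8]), 'wrist_torque': array([-0.,  0.,  0.]), 'grasp_force': 0.0, 'gripper_width': 85.40404699515364} 154.70000000000002
scene [1179.9 -568.6 1383.8] ['img', 'z_map', 'mtx', 'world_from_camera', 'shot', 'W']
case 0.81 [362.1 160.3] [489.9 291.   -0. ]
pockets 0.67 [192.8 263.7] [ 481.5 -390.9    6. ]
pockets 0.55 [380.5 165.4] [547.7 323.8   6. ]
ledge 0.95 [380.3 163.8] [562.6 299.4  50. ]
ledge 0.3 [193.8 264.2] [ 507.  -395.1   50. ]
cover 0.7 [357.7 143.2] [450.  297.3  50. ]
cover 0.59 [224.7 260.1] [ 550.3 -315.1   50. ]
cover_handle 0.73 [354.9 138.8] [446.8 282.2  81. ]
bin 0.57 [225.4 260.3] [ 528.5 -304.2    0. ]
bin 0.52 [294.4 201.6] [484.8  -3.8   0. ]
bin 0.23 [186.3 211.8] [ 305.6 -309.9    0. ]
tray 0.97 [301.4 212. ] [530.6 -10.    0. ]
tray 0.45 [354.9 144
[... 777 characters left out ...]
0.36 [319.6 160. ] [ 489.  -342.7    6. ]
ledge 0.56 [234.3 309.1] [562.  289.6  50. ]
cover 0.91 [290.5 317.5] [444.3 289.7  50. ]
cover_handle 0.72 [291.1 305.5] [443.3 285.   81. ]
cover_handle 0.24 [173.7 279.9] [699.7 262.1  81. ]
bin 0.8 [308.2 168.1] [ 516.4 -304.1    0. ]
tray 0.57 [286.7 237.8] [514.7   3.9   0. ]
wide_bay 0.67 [297.5 232.5] [490.9 -14.9   5. ]
narrow_bay 0.59 [248.4 232.7] [612.2   7.9   5. ]
bar0 0.85 [321.9 164.1] [ 475.8 -302.5   20. ]
bar0 0.82 [306.  124.7] [ 561.8 -514.6   20. ]
bar0 0.8 [289.3 160.4] [ 572.6 -305.1   20. ]
bar0 0.78 [323.  148.4] [ 485.9 -385.4   20. ]
bar0 0.63 [356.8 131.7] [ 396.7 -498.5   20. ]
bar0 0.57 [289.3 319.2] [451.6 270.3  20. ]
```

View pics/scene0.png

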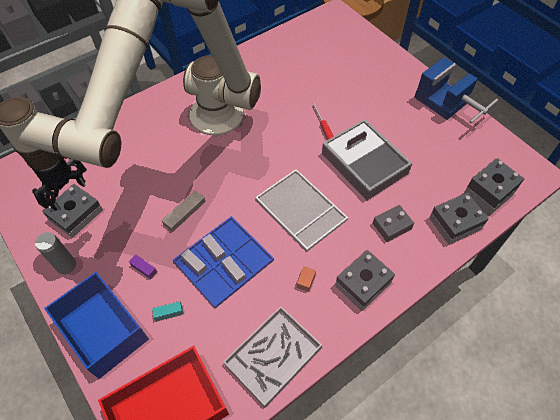

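View pics/side0.png

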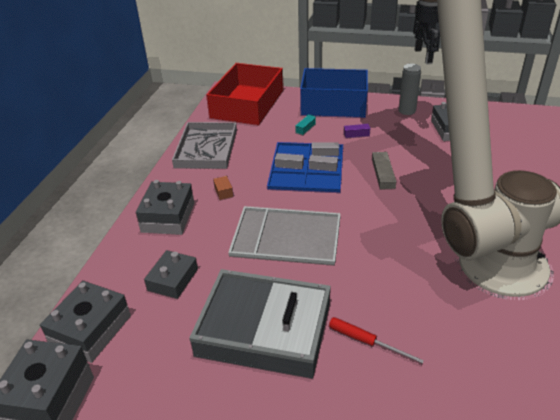

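The scene shows the case (365,158), tray (301,209), bin (225,260) with three bars at (193,262), (213,247) and (232,270). The purple and turquoise look-alikes at (143,266) and (167,311) are outside the bin. In the side view the cover and its handle sit at (291,308), over the near half of the case.

```bash
cat >> h.py <<'E'
def rect(c,lo,hi,x0,x1,y0,y1):
    m=(c[...,2]>lo)&(c[...,2]<hi)&(c[...,0]>x0)&(c[...,0]<x1)&(c[...,1]>y0)&(c[...,1]<y1)
    p=c[m]
    if len(p)<10: return None
    (cx,cy),(w,h),a=cv2.minAreaRect(p[:,:2].astype(np.float32))
    a=a%90; 
    if a>45: a-=90; w,h=h,w
    if a!=(a): pass
    return np.round([cx,cy,w,h,a,np.median(p[:,2]),len(p)],1)
E
python3 - <<'E'
from h import *
np.set_printoptions(precision=1,suppress=True)
for n in("scene","side"):
    d=shot(n);c=cloud(d);print(n)
    print("case",rect(c,44,64,340,660,150,420))
    print("handle",rect(c,75,95,380,540,200,380))
    print("tray",rect(c,9,18,380,680,-120,120))
    print("bin",rect(c,8,18,400,650,-435,-175))
    for x,y in((480,-307),(576,-310),(487,-390)): print("bar",rect(c,28,42,x-50,x+50,y-40,y+40))
    print("bars any",rect(c,28,42,410,640,-420,-190))
E
```

```text
scene
case [ 504.1  288.5  249.6  198.4   -1.    53.7 3208. ]
handle [448.  286.9  19.1  76.9  -2.   86.1 109. ]
tray [529.9  -0.5 289.9 228.9  -1.   11.7 923. ]
bin [ 525.3 -303.5  243.7  255.7    1.3   11.4 1408. ]
bar [ 477.5 -312.7   83.6   30.8    1.9   34.8  239. ]
bar [ 577.8 -305.8   84.    30.8    2.1   35.3  259. ]
bar [ 484.7 -387.6   84.2   31.3   10.1   34.8  252. ]
bars any [ 530.1 -348.   184.6  110.8    3.9   34.9  750. ]
side
case [ 501.9  290.   245.3  196.2   -1.3   52.8 9212. ]
handle [445.4 291.   14.5  77.7  -1.1  86.3 260. ]
tray [518.1  -2.7 256.8 186.6   3.9  12.2 790. ]
bin [ 522.2 -307.5  204.9  241.1    5.6   11.5  844. ]
bar [ 474.3 -309.3   79.6   40.2   -0.8   32.8  201. ]
bar [ 574.  -303.3   80.8   39.2    0.8   32.9  195. ]
bar [ 479.6 -382.4   78.1   38.2    8.4   32.9  166. ]
bars any [ 526.7 -340.3  179.6  117.4    5.3   32.9  562. ]
```

```bash
cat >> h.py <<'E'
G=154.7
def plan(*wps):
    """wps: (x,y,z of grasp point, world angle deg of closing line)"""
    s=read_state();Rm=R.from_quat(s["ee_rot"]).as_matrix();p=np.array(s["position"])
    ty=np.degrees(np.arctan2(Rm[1,1],Rm[0,1]))
    print("now grasp",np.round([*(p+Rm[:,2]*G),ty],1),"tilt z",np.round(Rm[:,2],3),"w",round(float(s["gripper_width"]),1),"gf",round(float(s["grasp_force"]),1),"F",np.round(s["contact_force"],1),"t",round(s["clock"],2),"j6",round(float(s["joints"][5]),2))
    for x,y,z,a in wps:
        dw=np.array([x,y,z])+[0,0,G]-p
        da=(a-ty+90)%180-90
        print("slide",np.round(Rm.T@dw/1000,4).tolist(),"roll",round(-da,1))
E
python3 - <<'E'
from h import *
plan((450,-300,260,-1.2),(470,289,260,-1.2))
E
```

```text
now grasp [ 224.2 -583.4  250.   111. ] tilt z [-0.  0. -1.] w 85.5 gf 0.0 F [-0.5  0.1  0.5] t 1.2 j6 -0.26
slide [-0.3125, 0.1835, -0.01] roll -67.8
slide [-0.5424, 0.7262, -0.01] roll -67.8
```

Request:
carry_out:
  slide:
    - [-0.3125,0.1835,-0.01]
    - [-0.3125,0.1835,-0.01]
    - [-0.3125,0.1835,-0.01]
    - [-0.3125,0.1835,-0.01]
    - [-0.3125,0.1835,-0.01]
    - [-0.3125,0.1835,-0.01]
    - [-0.5424,0.7262,-0.01]
    - [-0.5424,0.7262,-0.01]
  roll: [-10,-20,-30,-40,-50,-60,-67.8,-67.8]
  claw: [0.085,0.085,0.085,0.085,0.085,0.085,0.085,0.085]

```text
clock: 2.2
position: [454.6, -173.3, 414.6]
ee_rot: [-0.7, 0.714, -0.0, 0.0]
contact_force: [1.7, -0.2, -0.7]
gripper_width: 85.0
grasp_force: 0.0
```

Run:
```python
from h import *
plan((470,289,260,-1.2))
```

```text
now grasp [ 454.6 -173.3  259.9  178.8] tilt z [ 0. -0. -1.] w 85.0 gf 0.0 F [ 1.7 -0.2 -0.7] t 2.2 j6 0.01
slide [-0.4625, -0.0061, -0.0001] roll 0.0
```

Request:
carry_out:
  slide:
    - [-0.4625,-0.006,0]
    - [-0.4625,-0.006,0]
    - [-0.4625,-0.006,0]
    - [-0.4625,-0.006,0]
    - [-0.4625,-0.006,0]
    - [-0.4625,-0.006,0]
    - [-0.4625,-0.006,0]
    - [-0.4625,-0.006,0]
  roll: [0,0,0,0,0,0,0,0]
  claw: [0.045,0.045,0.045,0.045,0.045,0.045,0.045,0.045]

```text
clock: 3.2
position: [469.6, 290.2, 414.4]
ee_rot: [-0.701, 0.713, -0.0, 0.0]
contact_force: [-0.2, -0.0, 0.8]
gripper_width: 45.1
grasp_force: 0.0
```

Run:
```python
from h import *
d=shot("wrist");save(d,"w1.png");c=cloud(d)
print("cam",d["W"][:3,3])
print("case",rect(c,44,66,340,660,150,420),"railtops",rect(c,57,64,340,660,150,420))
print("handle",rect(c,80,95,380,540,200,380))
print("cover",rect(c,52.5,57.5,380,540,200,380))
for t,h in(("cover_handle",81),("ledge",50),("cover",50)):
    for r in place_of(d,t)[:2]: print(t,r["conf"],np.round(r["at"]),onplane(d,r["at"],h).round(1))
plan((446,289,120,-1.2),(446,289,81,-1.2))
```

```text
cam [469.65160476 223.44113387 383.09079432]
case [ 5.036e+02  2.881e+02  2.452e+02  1.909e+02 -1.200e+00  5.360e+01
  4.114e+04] railtops [ 5.034e+02  2.882e+02  2.448e+02  1.909e+02 -1.100e+00  5.930e+01
  7.058e+03]
handle [ 4.471e+02  2.884e+02  1.420e+01  7.540e+01 -1.000e+00  8.710e+01
  1.191e+03]
cover [ 4.6080e+02  2.8740e+02  1.5850e+02  1.7460e+02 -4.0000e-01  5.4300e+01
  1.5813e+04]
cover_handle 0.76 [306. 195.] [445.6 288.3  81. ]
ledge 0.94 [193. 191.] [562.4 287.9  50. ]
cover 0.76 [301. 189.] [448.2 288.2  50. ]
now grasp [469.6 286.6 259.8 178.8] tilt z [-0.001 -0.001 -1.   ] w 44.8 gf 0.0 F [ 0.1 -0.3 -0.9] t 3.4 j6 -0.86
slide [-0.0019, 0.0237, 0.1398] roll 0.0
slide [-0.0019, 0.0236, 0.1788] roll 0.0
```

View pics/w1.png

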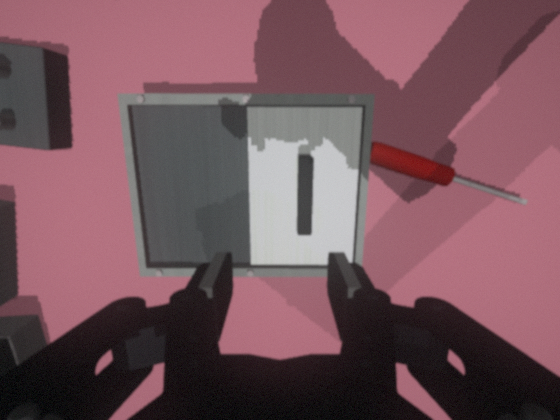

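The wrist view shows the cover over the right-hand (near) half of the case and the handle at (305,195). The screwdriver lies just outside the near edge.

Run:
```python
from h import *
for i in range(4): print(np.round(read_state()["position"],2),np.round(read_state()["position"],2))
for i in range(3):
    d=shot("wrist");c=cloud(d);print(np.round(read_state()["position"],2),"handle",rect(c,80,95,380,540,200,380),"rail",rect(c,57,64,340,660,150,420))
```

```text
[469.74 286.77 414.46] [469.74 286.77 414.46]
[469.74 286.77 414.46] [469.74 286.77 414.46]
[469.74 286.77 414.46] [469.74 286.77 414.46]
[469.74 286.77 414.46] [469.74 286.77 414.46]
[469.8  286.17 414.66] handle [ 4.471e+02  2.887e+02  1.400e+01  7.590e+01 -1.000e+00  8.720e+01
  1.182e+03] rail [ 5.034e+02  2.882e+02  2.448e+02  1.910e+02 -1.100e+00  5.930e+01
  7.035e+03]
[469.86 285.86 414.84] handle [ 447.   288.3   14.1   75.3   -1.4   87.2 1173. ] rail [ 5.035e+02  2.881e+02  2.451e+02  1.902e+02 -1.200e+00  5.930e+01
  6.887e+03]
[469.92 285.78 415.  ] handle [ 447.   288.4   14.1   75.3   -1.2   87.2 1162. ] rail [ 5.036e+02  2.879e+02  2.451e+02  1.901e+02 -1.200e+00  5.930e+01
  6.868e+03]
```

Request:
carry_out:
  slide:
    - [-0.0025,0.0228,0.05]
    - [-0.0025,0.0228,0.1]
    - [-0.0025,0.0228,0.14]
    - [-0.0025,0.0228,0.14]
    - [-0.0025,0.0228,0.16]
    - [-0.0025,0.0228,0.179]
    - [-0.0025,0.0228,0.179]
    - [-0.0025,0.0228,0.179]
  roll: [0,0,0,0,0,0,0,0]
  claw: [0.045,0.045,0.045,0.045,0.045,0.045,0.045,0.045]

```text
clock: 4.55
position: [447.8, 290.4, 237.7]
ee_rot: [-0.7, 0.714, -0.0, 0.002]
contact_force: [-0.5, -0.2, 0.3]
gripper_width: 44.7
grasp_force: 0.0
```

Request:
carry_out:
  slide:
    - [0,0,0]
    - [0,0,0]
    - [0,0,0]
    - [0,0,0]
    - [0,0,0]
    - [0,0,0]
  roll: [0,0,0,0,0,0]
  claw: [0.005,0.005,0.005,0.005,0.005,0.005]

```text
clock: 5.3
position: [447.3, 290.4, 236.9]
ee_rot: [-0.7, 0.714, -0.0, 0.001]
contact_force: [-2.4, -0.8, 6.3]
gripper_width: 12.7
grasp_force: 59.9
```

Run:
```python
from h import *
plan((447+114,288.4-2.3,81,-1.2))
```

```text
now grasp [447.5 290.6  82.2 178.8] tilt z [ 0.001  0.001 -1.   ] w 12.7 gf 59.9 F [-2.4 -0.8  6.3] t 5.3 j6 -0.9
slide [0.002, -0.1138, 0.0013] roll 0.0
```

Request:
carry_out:
  slide:
    - [0,-0.01,0]
    - [0,-0.025,0]
    - [0,-0.042,0]
    - [0,-0.06,0]
    - [0,-0.078,0]
    - [0,-0.095,0]
    - [0,-0.107,0]
    - [0,-0.113,0]
  roll: [0,0,0,0,0,0,0,0]
  claw: [0.005,0.005,0.005,0.005,0.005,0.005,0.005,0.005]

```text
clock: 6.3
position: [559.8, 287.8, 236.9]
ee_rot: [-0.7, 0.714, 0.0, -0.001]
contact_force: [-6.0, -0.1, 8.7]
gripper_width: 13.0
grasp_force: 60.3
```

Request:
carry_out:
  slide:
    - [0,-0.001,0]
    - [0,-0.002,0]
    - [0,-0.002,0]
  roll: [0,0,0]
  claw: [0.005,0.005,0.005]

```text
clock: 6.68
position: [560.7, 287.9, 236.9]
ee_rot: [-0.7, 0.714, 0.001, -0.002]
contact_force: [-8.7, -0.6, 9.0]
gripper_width: 12.6
grasp_force: 60.4
```

Run:
```python
from h import *
plan((561,286,81,-1.2))
d=shot("wrist");save(d,"w2.png");c=cloud(d)
print("handle",rect(c,80,95,480,640,200,380),"rail",rect(c,57,64,340,660,150,420))
plan((561,286,81,-1.2))
```

```text
now grasp [560.2 287.7  82.2 178.8] tilt z [-0.003 -0.001 -1.   ] w 12.6 gf 60.4 F [-8.7 -0.6  9. ] t 6.67 j6 -0.75
slide [0.0019, -0.0004, 0.0012] roll 0.0
handle [ 560.5  282.8   37.9   69.5   18.6   87.3 6372. ] rail [ 5.3330e+02  2.6540e+02  1.8440e+02  1.4600e+02 -1.2000e+00  5.9400e+01
  1.5688e+04]
now grasp [560.2 287.7  82.2 178.8] tilt z [-0.003 -0.001 -1.   ] w 12.8 gf 60.4 F [-8.3  0.7  8.7] t 6.72 j6 -0.75
slide [0.0019, -0.0004, 0.0012] roll 0.0
```

View pics/w2.png

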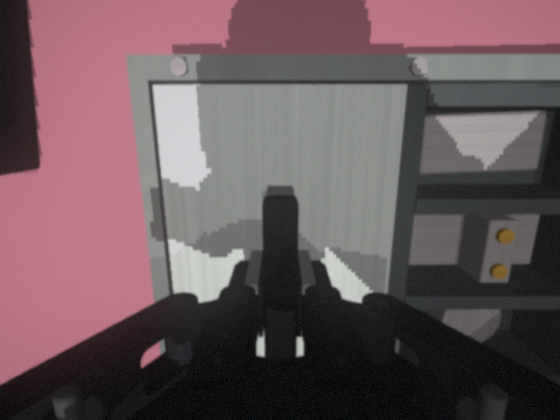

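The cover is nearly at the far stop, and the insert with its brass pins at (503,255) is in the middle pocket. I'll push a little further until the force shows contact.

Request:
carry_out:
  slide:
    - [0,-0.001,0]
    - [0,-0.002,0]
    - [0,-0.003,0]
    - [0,-0.003,0]
  roll: [0,0,0,0]
  claw: [0.005,0.005,0.005,0.005]

```text
clock: 7.22
position: [561.6, 288.0, 236.9]
ee_rot: [-0.7, 0.714, 0.002, -0.004]
contact_force: [-18.0, 2.7, 14.2]
gripper_width: 12.8
grasp_force: 61.0
```

Request:
carry_out:
  slide:
    - [0,0.003,0]
    - [0,0.003,0]
    - [0,0.003,0]
    - [0,0.003,-0.06]
    - [-0.02,0.06,-0.12]
    - [-0.04,0.118,-0.12]
    - [-0.04,0.118,-0.12]
    - [-0.04,0.118,-0.12]
  roll: [0,0,0,0,0,0,0,0]
  claw: [0.045,0.045,0.045,0.045,0.045,0.045,0.045,0.045]

```text
clock: 8.22
position: [447.5, 330.5, 356.1]
ee_rot: [-0.7, 0.714, -0.0, 0.0]
contact_force: [-0.6, 0.4, -0.3]
gripper_width: 45.0
grasp_force: 0.0
```

Request:
carry_out:
  slide:
    - [0,0,0]
    - [0,0,0]
  roll: [0,0]
  claw: [0.045,0.045]

```text
clock: 8.48
position: [448.9, 329.8, 354.8]
ee_rot: [-0.699, 0.715, -0.0, -0.001]
contact_force: [-0.2, -0.2, -0.3]
gripper_width: 44.9
grasp_force: 0.0
```

Run:
```python
from h import *
d=shot("wrist");save(d,"w3.png");c=cloud(d)
print("web",rect(c,41,48,395,495,266,312),"base",rect(c,15,27,395,495,266,312))
print("pins/web",rect(c,38,55,395,495,268,310))
for t,h in(("insert",6),("pockets",6)):
    for r in place_of(d,t)[:2]: print(t,r["conf"],np.round(r["at"]),onplane(d,r["at"],h).round(1))
print("handle",rect(c,80,95,480,640,200,380),"rail",rect(c,57,64,340,660,150,420))
plan((445.5,289,120,-1.2),(445.5,289,42,-1.2))
```

```text
web [ 4.449e+02  2.891e+02  9.970e+01  4.570e+01 -2.000e-01  4.530e+01
  8.890e+02] base [ 4.454e+02  2.896e+02  9.670e+01  4.500e+01 -7.000e-01  2.130e+01
  2.810e+03]
pins/web [ 445.   289.1   99.9   41.8    0.    45.8 1239. ]
insert 0.63 [286. 151.] [442.9 287.    6. ]
handle [ 5.607e+02  2.858e+02  1.470e+01  7.530e+01 -1.200e+00  8.700e+01
  2.311e+03] rail [ 5.0360e+02  2.8790e+02  2.4530e+02  1.9060e+02 -1.0000e+00  5.9300e+01
  1.2458e+04]
now grasp [448.5 329.7 200.4 178.7] tilt z [-0.001 -0.001 -1.   ] w 45.2 gf 0.0 F [ 0.2 -0.1  0.7] t 8.62 j6 -0.95
slide [0.0408, 0.0022, 0.0805] roll -0.1
slide [0.0408, 0.0021, 0.1585] roll -0.1
```

View pics/w3.png

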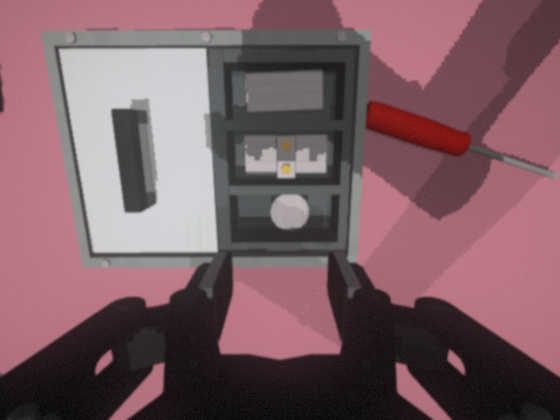

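All three pockets are open. From the top of the image: slab at (285,90), insert at (286,155) with pins at (286,145) and (286,169), and disc at (290,211).

Run:
```python
from h import *
d=shot("wrist");c=cloud(d)
print(onplane(d,(286,145),49),onplane(d,(286,169),49))
print("web",rect(c,42,55,425,465,270,308),"base",rect(c,18,26,400,490,269,309))
plan((445,289,120,-1.2),(445,289,42.5,-1.2))
```

```text
[443.19871397 278.71639608  49.        ] [443.53662861 298.79719356  49.        ]
web [ 4.441e+02  2.885e+02  1.550e+01  3.580e+01 -5.000e-01  4.550e+01
  7.790e+02] base [ 4.440e+02  2.883e+02  7.590e+01  3.590e+01 -8.000e-01  2.130e+01
  2.476e+03]
now grasp [448.4 329.8 200.5 178.8] tilt z [-0.    -0.001 -1.   ] w 45.1 gf 0.0 F [ 0.6 -0.2  0.2] t 8.68 j6 -0.95
slide [0.0409, 0.0025, 0.0806] roll -0.0
slide [0.0409, 0.0025, 0.1581] roll -0.0
```

Request:
carry_out:
  slide:
    - [0.0415,0.0035,0.05]
    - [0.0415,0.0035,0.09]
    - [0.0415,0.0035,0.09]
    - [0.0415,0.0035,0.09]
    - [0.0415,0.0035,0.09]
    - [0.0415,0.0035,0.09]
  roll: [0,0,0,0,0,0]
  claw: [0.045,0.045,0.045,0.045,0.045,0.045]

```text
clock: 9.43
position: [443.8, 289.2, 267.1]
ee_rot: [-0.7, 0.714, 0.0, 0.001]
contact_force: [0.2, -0.6, -0.5]
gripper_width: 45.3
grasp_force: 0.0
```

Run:
```python
from h import *
plan((444,288.4,43,-1.2))
```

```text
now grasp [444.1 289.6 112.4 178.8] tilt z [ 0.002  0.002 -1.   ] w 45.3 gf 0.0 F [ 0.2 -0.6 -0.5] t 9.43 j6 -0.9
slide [0.001, -0.0001, 0.0694] roll 0.0
```

Request:
carry_out:
  slide:
    - [0.001,0,0.03]
    - [0.001,0,0.055]
    - [0.001,0,0.068]
    - [0.001,0,0.068]
    - [0.001,0,0.068]
  roll: [0,0,0,0,0]
  claw: [0.045,0.045,0.045,0.045,0.045]

```text
clock: 10.05
position: [443.9, 288.1, 198.7]
ee_rot: [-0.7, 0.714, -0.0, 0.001]
contact_force: [1.2, 0.6, 0.4]
gripper_width: 45.1
grasp_force: 0.0
```

Request:
carry_out:
  slide:
    - [0,0,0]
    - [0,0,0]
    - [0,0,0]
    - [0,0,0]
    - [0,0,0]
  roll: [0,0,0,0,0]
  claw: [0.005,0.005,0.005,0.005,0.005]

```text
clock: 10.68
position: [443.7, 288.0, 198.6]
ee_rot: [-0.7, 0.714, -0.0, 0.001]
contact_force: [-1.8, 0.2, 5.7]
gripper_width: 14.7
grasp_force: 60.8
```

Request:
carry_out:
  slide:
    - [0,0,-0.02]
    - [0,0,-0.05]
    - [0,0,-0.08]
    - [0,0,-0.08]
    - [0,0,-0.08]
  roll: [0,0,0,0,0]
  claw: [0.005,0.005,0.005,0.005,0.005]

```text
clock: 11.3
position: [443.0, 287.1, 276.3]
ee_rot: [-0.699, 0.715, 0.0, -0.001]
contact_force: [0.1, -0.3, -3.6]
gripper_width: 14.5
grasp_force: 64.4
```

Run:
```python
from h import *
d=shot("scene");c=cloud(d)
s2=shot("side");c2=cloud(s2)
for C in(c,c2): print("tray outer",rect(C,9,18,380,680,-95,92),"floor",rect(C,2,8,380,660,-90,90))
for D in(d,s2):
  for t,h in(("narrow_bay",5),("wide_bay",5),("tray",0)):
    for r in place_of(D,t)[:2]: print(t,round(r["conf"],2),onplane(D,r["at"],h).round(1))
plan((550,120,130,88),(613,0,130,88))
```

```text
tray outer [531.5  -4.6 288.6 184.5   1.9  11.6 887. ] floor [ 5.199e+02 -0.000e+00  2.797e+02  1.795e+02 -1.000e-01  5.100e+00
  2.166e+03]
tray outer [517.7  -3.1 255.1 182.6   3.5  12.  393. ] floor [ 5.235e+02 -1.300e+00  2.709e+02  1.793e+02  1.800e+00  4.100e+00
  1.376e+03]
narrow_bay 0.73 [615.1  -4.3   5. ]
narrow_bay 0.53 [438.7 230.5   5. ]
wide_bay 0.63 [491.2  -5.9   5. ]
wide_bay 0.29 [404.4 341.    5. ]
tray 0.94 [530.3 -14.3   0. ]
tray 0.2 [442.6 290.9  -0. ]
narrow_bay 0.63 [608.3   2.2   5. ]
wide_bay 0.79 [493.6 -18.2   5. ]
now grasp [443.4 287.6 122.5 178.8] tilt z [-0.001 -0.001 -1.   ] w 14.7 gf 64.4 F [ 0.2  0.6 -3.1] t 11.7 j6 -0.9
slide [0.1655, -0.1099, -0.0074] roll -89.2
slide [0.2841, -0.1754, -0.0074] roll -89.2
```

Request:
carry_out:
  slide:
    - [0.04,-0.03,-0.03]
    - [0.09,-0.06,-0.06]
    - [0.14,-0.09,-0.09]
    - [0.18,-0.115,-0.1]
    - [0.22,-0.14,-0.107]
    - [0.26,-0.16,-0.107]
    - [0.284,-0.175,-0.107]
    - [0.284,-0.175,-0.107]
  roll: [8,18,28,38,48,58,68,78]
  claw: [0.005,0.005,0.005,0.005,0.005,0.005,0.005,0.005]

```text
clock: 12.7
position: [613.4, -1.9, 383.8]
ee_rot: [-0.09, 0.996, -0.0, -0.001]
contact_force: [-0.2, 0.5, -2.4]
gripper_width: 14.3
grasp_force: 64.4
```

Request:
carry_out:
  slide:
    - [0,0,0]
    - [0,0,0]
    - [0,0,0]
    - [0,0,0]
    - [0,0,0]
  roll: [10,12,12,12,12]
  claw: [0.005,0.005,0.005,0.005,0.005]

```text
clock: 13.32
position: [612.6, 0.3, 384.7]
ee_rot: [0.01, 1.0, 0.0, 0.0]
contact_force: [-0.2, -0.6, -3.0]
gripper_width: 14.9
grasp_force: 64.3
```

Run:
```python
from h import *
d=shot("wrist");save(d,"w4.png");c=cloud(d)
print("tray",rect(c,9,18,380,680,-95,92))
for t,h in(("narrow_bay",5),("wide_bay",5),("tray",0)):
    for r in place_of(d,t)[:2]: print(t,round(r["conf"],2),np.round(r["at"]),onplane(d,r["at"],h).round(1))
plan((613,0,44,89))
```

```text
tray [ 5.372e+02 -4.100e+00  2.188e+02  1.788e+02  3.300e+00  1.320e+01
  3.981e+03]
narrow_bay 0.64 [280. 190.] [6.166e+02 2.000e-01 5.000e+00]
wide_bay 0.79 [272.  63.] [487.3  -5.5   5. ]
wide_bay 0.57 [273.  99.] [521.   -5.1   5. ]
tray 0.71 [271.  97.] [519.2  -7.1   0. ]
now grasp [6.126e+02 2.000e-01 2.300e+02 8.880e+01] tilt z [-0. -0. -1.] w 14.8 gf 64.3 F [ 0.2 -0.1 -3.5] t 13.53 j6 -1.86
slide [-0.0004, -0.0002, 0.186] roll -0.2
```

View pics/w4.png

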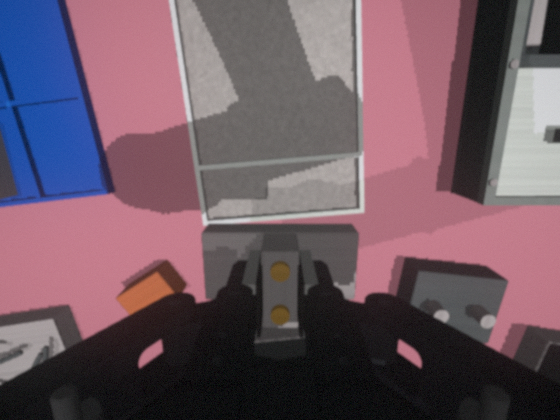

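The narrow bay lies between the rib, (198,167) to (361,155), and the far wall, (205,221) to (361,210). The tray looks yawed by about 3 to 4 degrees, and the insert is firmly held at (280,290).

Run:
```python
from h import *
d=shot("wrist")
for uv in((198,167),(361,155),(205,221),(362,210),(176,5),(358,5)): print(uv,onplane(d,uv,14).round(1))
c=cloud(d)
m=(c[...,2]>9)&(c[...,2]<18)
p=c[m]; q=p[(abs(p[:,1])<70)&(p[:,0]>560)&(p[:,0]<680)]
a=q[q[:,0]<612];b=q[q[:,0]>=620]
for r in(a,b):
    if len(r)>20: print(len(r),np.polyfit(r[:,1],r[:,0],1),r[:,0].min(),r[:,0].max())
```

```text
(198, 167) [587.9 -85.7  14. ]
(361, 155) [578.9  85.3  14. ]
(205, 221) [647.3 -83.1  14. ]
(362, 210) [638.3  89.1  14. ]
(176, 5) [437.4 -93.1  14. ]
(358, 5) [440.8  76.2  14. ]
690 [-6.31725766e-02  5.82531453e+02] 575.7442247334546 589.5640130133443
679 [-6.18170088e-02  6.43290291e+02] 636.62433377663 649.5075052852756
```

Request:
carry_out:
  slide:
    - [0,0.001,0.04]
    - [0,0.001,0.09]
    - [0,0.001,0.135]
    - [0,0.001,0.16]
    - [0,0.001,0.175]
    - [0,0.001,0.183]
    - [0,0.001,0.186]
    - [0,0.001,0.186]
  roll: [-4.8,-4.8,-4.8,-4.8,-4.8,-4.8,-4.8,-4.8]
  claw: [0.005,0.005,0.005,0.005,0.005,0.005,0.005,0.005]

```text
clock: 14.58
position: [613.0, 1.2, 199.6]
ee_rot: [-0.032, 0.999, 0.0, 0.001]
contact_force: [-0.4, -0.6, -2.7]
gripper_width: 14.4
grasp_force: 64.3
```

Run:
```python
from h import *
plan((612.8,1.3,43.5,93.57))
```

```text
now grasp [613.3   1.3  44.9  93.6] tilt z [ 0.002  0.    -1.   ] w 14.4 gf 64.3 F [-0.4 -0.6 -2.7] t 14.57 j6 -1.77
slide [0.0002, 0.0001, 0.0014] roll 0.1
```

Lower to touch, release, rise.

Request:
carry_out:
  slide:
    - [0,0,0.001]
    - [0,0,0.0018]
    - [0,0,0.0018]
  roll: [0,0,0]
  claw: [0.005,0.005,0.005]

```text
clock: 14.95
position: [612.9, 1.2, 197.7]
ee_rot: [-0.032, 0.999, 0.0, 0.001]
contact_force: [-0.6, 0.4, 0.6]
gripper_width: 14.2
grasp_force: 64.8
```

Request:
carry_out:
  slide:
    - [0,0,0]
    - [0,0,0]
    - [0,0,0]
    - [0,0,-0.03]
    - [0,0,-0.08]
    - [0,0,-0.13]
    - [0,0,-0.18]
    - [0,0,-0.18]
  roll: [0,0,0,0,0,0,0,0]
  claw: [0.04,0.04,0.04,0.04,0.04,0.04,0.05,0.05]

```text
clock: 15.95
position: [613.5, 1.2, 382.4]
ee_rot: [-0.032, 0.999, 0.001, 0.005]
contact_force: [0.1, -0.0, -0.8]
gripper_width: 50.4
grasp_force: 0.0
```

Run:
```python
from h import *
plan((600,-180,230,93.57),(525,-240,240,93.57))
for n in("scene","side"):
    d=shot(n);c=cloud(d)
    print("insert web",rect(c,34,50,570,660,-60,60))
    for x,y in((480,-307),(576,-310),(487,-390)): print("bar",rect(c,28,42,x-50,x+50,y-40,y+40))
```

```text
now grasp [615.1   1.4 227.7  93.7] tilt z [ 0.011  0.002 -1.   ] w 50.4 gf 0.0 F [ 0.1 -0.  -0.8] t 15.95 j6 -1.77
slide [0.0249, -0.1799, -0.0027] roll 0.1
slide [0.1035, -0.235, -0.0136] roll 0.1
insert web [616.2   1.   37.5  17.4   2.2  44.4  68. ]
bar [ 476.5 -313.2   83.8   31.2    2.    35.   240. ]
bar [ 578.1 -305.4   83.5   31.2    1.4   35.1  257. ]
bar [ 484.7 -387.3   81.6   31.8    9.8   35.   251. ]
insert web [613.3   4.5  36.9  19.1   2.9  42.9 103. ]
bar [ 474.  -310.3   79.9   41.2    1.5   32.9  193. ]
bar [ 573.2 -301.1   81.3   40.7    5.5   32.7  197. ]
bar [ 479.4 -383.8   79.1   37.7   11.7   32.4  174. ]
```

Request:
carry_out:
  slide:
    - [0.0326,-0.3096,-0.012]
    - [0.0326,-0.3096,-0.012]
    - [0.0326,-0.3096,-0.012]
    - [0.0326,-0.3096,-0.012]
    - [0.0326,-0.3096,-0.012]
    - [0.0326,-0.3096,-0.012]
    - [0.0326,-0.3096,-0.012]
    - [0.0326,-0.3096,-0.012]
  roll: [0,0,0,0,0,0,0,0]
  claw: [0.05,0.05,0.05,0.05,0.05,0.05,0.05,0.05]

```text
clock: 17.05
position: [599.9, -308.5, 388.2]
ee_rot: [-0.032, 0.999, 0.0, -0.001]
contact_force: [-0.6, -0.3, 0.0]
gripper_width: 50.0
grasp_force: 0.0
```

Request:
carry_out:
  slide:
    - [0,0,0]
    - [0,0,0]
    - [0,0,0]
    - [0,0,0]
  roll: [0,0,0,0]
  claw: [0.05,0.05,0.05,0.05]

```text
clock: 17.55
position: [599.7, -309.7, 389.0]
ee_rot: [-0.032, 0.999, -0.0, 0.0]
contact_force: [-0.7, 0.5, -1.0]
gripper_width: 50.1
grasp_force: 0.0
```

Run:
```python
from h import *
d=shot("wrist");save(d,"w5.png");c=cloud(d)
for x,y in((476,-310),(575,-304),(482,-386)): print("bar",rect(c,30,42,x-50,x+50,y-36,y+36))
print("bin",rect(c,10,18,400,650,-435,-175))
plan((575,-304,120,93),(476,-310,120,93))
```

```text
bar [ 4.761e+02 -3.131e+02  8.000e+01  3.010e+01  1.600e+00  3.430e+01
  3.050e+03]
bar [ 5.756e+02 -3.061e+02  8.010e+01  3.000e+01  1.800e+00  3.430e+01
  2.369e+03]
bar [ 482.3 -388.    80.4   30.5    9.6   34.3 3093. ]
bin [ 5.238e+02 -3.098e+02  2.057e+02  2.310e+02  5.800e+00  1.270e+01
  8.157e+03]
now grasp [ 599.7 -309.8  234.3   93.6] tilt z [ 0.  0. -1.] w 49.9 gf 0.0 F [-0.6 -0.3 -0.5] t 17.6 j6 -1.27
slide [0.0243, 0.0073, 0.1143] roll 0.6
slide [0.1235, 0.0076, 0.1143] roll 0.6
```

View pics/w5.png

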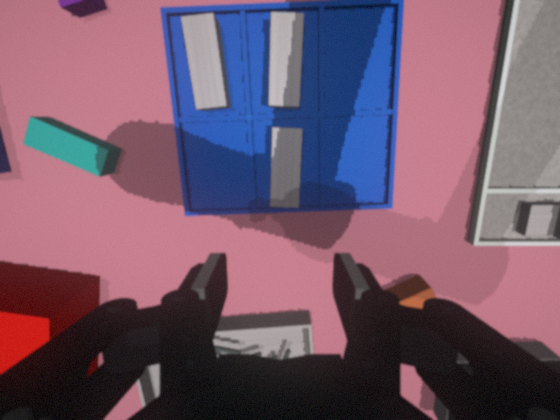

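The bin view shows exactly three bars, at (204,62), (285,60) and (285,167). The turquoise and purple bars lie outside the bin. I'll start with the far bar.

Request:
carry_out:
  slide:
    - [0.024,0.0055,0.06]
    - [0.024,0.0055,0.12]
    - [0.024,0.0055,0.15]
    - [0.024,0.0055,0.15]
    - [0.024,0.0055,0.175]
    - [0.024,0.0055,0.192]
    - [0.024,0.0055,0.2]
    - [0.024,0.0055,0.2]
  roll: [1.8,1.8,1.8,1.8,1.8,1.8,1.8,1.8]
  claw: [0.05,0.05,0.05,0.05,0.05,0.05,0.05,0.05]

```text
clock: 18.6
position: [575.5, -306.0, 189.0]
ee_rot: [-0.016, 1.0, -0.0, -0.0]
contact_force: [0.3, -0.4, -0.1]
gripper_width: 49.9
grasp_force: 0.0
```

Run:
```python
from h import *
plan((575.6,-306.1,33,91.8))
```

```text
now grasp [ 575.5 -306.    34.3   91.8] tilt z [-0. -0. -1.] w 49.9 gf 0.0 F [ 0.3 -0.4 -0.1] t 18.6 j6 -1.3
slide [-0.0001, -0.0001, 0.0013] roll 0.0
```

Request:
carry_out:
  slide:
    - [0,0,0]
    - [0,0,0]
    - [0,0,0]
    - [0,0,0]
    - [0,0,0]
  roll: [0,0,0,0,0]
  claw: [0.02,0.02,0.02,0.02,0.02]

```text
clock: 19.23
position: [575.8, -306.0, 190.2]
ee_rot: [-0.016, 1.0, -0.0, 0.001]
contact_force: [-0.7, 0.1, 6.5]
gripper_width: 28.5
grasp_force: 62.5
```

Request:
carry_out:
  slide:
    - [0,0,-0.01]
    - [0,0,-0.03]
    - [0,0,-0.05]
    - [0,0,-0.05]
  roll: [0,0,0,0]
  claw: [0.02,0.02,0.02,0.02]

```text
clock: 19.73
position: [575.5, -306.0, 240.0]
ee_rot: [-0.016, 1.0, -0.0, 0.001]
contact_force: [-0.1, -0.9, -3.7]
gripper_width: 28.6
grasp_force: 61.6
```

Run:
```python
from h import *
plan((560,-150,90,93.57),(484.8,45.4,70,93.57))
```

```text
now grasp [ 575.9 -306.1   85.3   91.8] tilt z [ 0.002 -0.001 -1.   ] w 28.6 gf 61.6 F [-0.1 -0.9 -3.7] t 19.73 j6 -1.3
slide [0.0106, 0.1564, -0.0048] roll -1.8
slide [0.0796, 0.3541, 0.0149] roll -1.8
```

Request:
carry_out:
  slide:
    - [0.012,0.05,0]
    - [0.024,0.11,0]
    - [0.038,0.17,0]
    - [0.052,0.23,0]
    - [0.065,0.29,0.005]
    - [0.075,0.335,0.01]
    - [0.08,0.354,0.015]
    - [0.08,0.354,0.015]
  roll: [-1.8,-1.8,-1.8,-1.8,-1.8,-1.8,-1.8,-1.8]
  claw: [0.02,0.02,0.02,0.02,0.02,0.02,0.02,0.02]

```text
clock: 20.72
position: [483.3, 46.4, 222.8]
ee_rot: [-0.033, 0.999, -0.0, -0.001]
contact_force: [0.1, 0.4, -2.2]
gripper_width: 28.7
grasp_force: 61.5
```

Request:
carry_out:
  slide:
    - [0,0,0]
    - [0,0,0]
    - [0,0,0.015]
    - [0,0,0.028]
    - [0,0,0.028]
  roll: [0,0,0,0,0]
  claw: [0.02,0.02,0.02,0.02,0.02]

```text
clock: 21.35
position: [483.9, 44.7, 194.9]
ee_rot: [-0.031, 1.0, -0.001, -0.001]
contact_force: [-0.7, -0.7, -2.6]
gripper_width: 28.5
grasp_force: 61.5
```

Run:
```python
from h import *
plan((484.8,45.4,35.5,93.57))
```

```text
now grasp [483.4  44.6  40.2  93.6] tilt z [-0.003 -0.001 -1.   ] w 28.5 gf 61.5 F [-0.7 -0.7 -2.6] t 21.35 j6 -1.94
slide [-0.001, 0.0006, 0.0046] roll -0.0
```

Request:
carry_out:
  slide:
    - [0,0,0.004]
    - [0,0,0.005]
    - [0,0,0.005]
    - [0,0,0.005]
    - [0,0,0.005]
    - [0,0,0.005]
    - [0,0,-0.04]
    - [0,0,-0.08]
  roll: [0,0,0,0,0,0,0,0]
  claw: [0.02,0.02,0.02,0.046,0.046,0.046,0.046,0.046]

```text
clock: 22.35
position: [484.2, 45.4, 277.0]
ee_rot: [-0.032, 0.999, -0.0, -0.0]
contact_force: [-0.2, 0.2, 0.2]
gripper_width: 46.0
grasp_force: 0.0
```

Run:
```python
from h import *
d=shot("side");c=cloud(d);print(rect(c,25,42,430,550,0,100))
for x,y in((476,-310),(575,-304),(482,-386)): print("bar",rect(c,28,42,x-50,x+50,y-36,y+36))
plan((476.1,-313.1,120,91.6),(476.1,-313.1,90,91.6))
```

```text
[482.3  47.7  80.   37.9   3.8  32.9 378. ]
bar None
bar None
bar None
now grasp [487.5  46.3 127.7  93.7] tilt z [ 0.01   0.003 -1.   ] w 45.8 gf 0.0 F [1.1 0.7 4.3] t 22.4 j6 -1.94
slide [0.0332, -0.3576, 0.0067] roll 2.1
slide [0.0335, -0.3577, 0.0367] roll 2.1
```

Request:
carry_out:
  slide:
    - [0.03,-0.357,0]
    - [0.03,-0.357,0]
    - [0.03,-0.357,0]
    - [0.03,-0.357,0]
    - [0.03,-0.357,0]
    - [0.03,-0.357,0.01]
    - [0.03,-0.357,0.02]
    - [0.03,-0.357,0.02]
  roll: [2,2,2,2,2,2,2,2]
  claw: [0.05,0.05,0.05,0.05,0.05,0.05,0.05,0.05]

```text
clock: 23.4
position: [476.2, -312.4, 254.7]
ee_rot: [-0.014, 1.0, 0.001, -0.001]
contact_force: [0.4, 0.5, 0.3]
gripper_width: 50.1
grasp_force: 0.0
```

Request:
carry_out:
  slide:
    - [0,0,0]
    - [0,0,0]
    - [0,0,0]
    - [0,0,0]
  roll: [0,0,0,0]
  claw: [0.05,0.05,0.05,0.05]

```text
clock: 23.9
position: [476.9, -312.5, 256.2]
ee_rot: [-0.014, 1.0, -0.0, 0.0]
contact_force: [0.1, -0.1, 0.1]
gripper_width: 50.1
grasp_force: 0.0
```

Run:
```python
from h import *
d=shot("scene");c=cloud(d);print("placed",rect(c,25,42,430,550,0,100))
d=shot("side");c=cloud(d)
for x,y in((476,-310),(482,-386)): print("bar side",rect(c,28,42,x-50,x+50,y-36,y+36))
d=shot("wrist");save(d,"w6.png");c=cloud(d)
for x,y in((476,-310),(482,-386)): print("bar",rect(c,28,42,x-50,x+50,y-36,y+36))
plan((476.1,-313.1,34,91.6))
```

```text
placed [486.6  44.2  82.5  32.8   3.4  34.5 216. ]
bar side [ 473.9 -308.8   79.9   40.3    0.5   33.   197. ]
bar side [ 479.5 -384.1   78.2   33.8   10.    33.   115. ]
bar [ 4.759e+02 -3.131e+02  7.980e+01  3.010e+01  1.500e+00  3.430e+01
  5.854e+03]
bar [ 482.3 -387.9   79.7   31.     9.4   34.3 5664. ]
now grasp [ 476.8 -312.7  101.3   91.6] tilt z [ 0. -0. -1.] w 49.8 gf 0.0 F [-0.5 -0.4  0.5] t 24.05 j6 -1.25
slide [0.0007, -0.0004, 0.0673] roll 0.0
```

Request:
carry_out:
  slide:
    - [0.0008,-0.0004,0.03]
    - [0.0008,-0.0004,0.055]
    - [0.0008,-0.0004,0.067]
    - [0.0008,-0.0004,0.067]
    - [0.0008,-0.0004,0.067]
  roll: [0,0,0,0,0]
  claw: [0.05,0.05,0.05,0.05,0.05]

```text
clock: 24.68
position: [476.5, -313.4, 189.8]
ee_rot: [-0.014, 1.0, -0.0, 0.001]
contact_force: [-0.1, -0.3, 0.8]
gripper_width: 49.8
grasp_force: 0.0
```

Request:
carry_out:
  slide:
    - [0,0,0]
    - [0,0,0]
    - [0,0,0]
    - [0,0,0]
    - [0,0,-0.01]
    - [0,0,-0.03]
    - [0,0,-0.05]
    - [0,0,-0.05]
  roll: [0,0,0,0,0,0,0,0]
  claw: [0.02,0.02,0.02,0.02,0.02,0.02,0.02,0.02]

```text
clock: 25.68
position: [476.2, -313.3, 240.1]
ee_rot: [-0.014, 1.0, -0.0, 0.001]
contact_force: [-0.2, 0.6, -2.8]
gripper_width: 28.4
grasp_force: 60.7
```

Run:
```python
from h import *
plan((488,-6.5,70,93.57))
```

```text
now grasp [ 476.6 -313.4   85.4   91.6] tilt z [ 0.003 -0.001 -1.   ] w 28.4 gf 60.7 F [-0.2  0.6 -2.8] t 25.68 j6 -1.24
slide [-0.0204, 0.3064, 0.0152] roll -2.0
```

Request:
carry_out:
  slide:
    - [-0.003,0.05,0]
    - [-0.007,0.11,0]
    - [-0.011,0.17,0]
    - [-0.015,0.23,0.005]
    - [-0.018,0.275,0.01]
    - [-0.0204,0.304,0.015]
    - [-0.0204,0.304,0.015]
    - [-0.0204,0.304,0.015]
  roll: [-2,-2,-2,-2,-2,-2,-2,-2]
  claw: [0.02,0.02,0.02,0.02,0.02,0.02,0.02,0.02]

```text
clock: 26.68
position: [487.4, -9.1, 223.3]
ee_rot: [-0.031, 1.0, -0.0, -0.001]
contact_force: [0.1, 0.2, -2.5]
gripper_width: 28.5
grasp_force: 60.9
```

Request:
carry_out:
  slide:
    - [0,0,0]
    - [0,0,0]
    - [0,0,0.015]
    - [0,0,0.028]
    - [0,0,0.028]
  roll: [0,0,0,0,0]
  claw: [0.02,0.02,0.02,0.02,0.02]

```text
clock: 27.3
position: [487.3, -9.2, 194.9]
ee_rot: [-0.031, 1.0, -0.0, -0.001]
contact_force: [-0.7, -0.5, -2.8]
gripper_width: 28.5
grasp_force: 60.8
```

Run:
```python
from h import *
plan((488,-8.5,35,93.57))
```

```text
now grasp [486.9  -9.3  40.2  93.6] tilt z [-0.003 -0.001 -1.   ] w 28.5 gf 60.8 F [-0.7 -0.5 -2.8] t 27.3 j6 -1.82
slide [-0.0007, 0.0007, 0.0052] roll 0.0
```

Request:
carry_out:
  slide:
    - [0,0,0.004]
    - [0,0,0.0053]
    - [0,0,0.0053]
    - [0,0,0.0053]
    - [0,0,0.0053]
    - [0,0,0.0053]
    - [0,0,-0.04]
    - [0,0,-0.08]
  roll: [0,0,0,0,0,0,0,0]
  claw: [0.02,0.02,0.02,0.038,0.038,0.038,0.038,0.038]

```text
clock: 28.3
position: [487.8, -8.8, 277.0]
ee_rot: [-0.032, 0.999, -0.0, -0.0]
contact_force: [0.8, 1.0, -0.7]
gripper_width: 38.0
grasp_force: 0.0
```

Request:
carry_out:
  slide:
    - [0.028,-0.378,0]
    - [0.028,-0.378,0]
    - [0.028,-0.378,0]
    - [0.028,-0.378,0]
    - [0.028,-0.378,0]
    - [0.028,-0.378,0.01]
    - [0.028,-0.378,0.02]
    - [0.028,-0.378,0.02]
  roll: [-5.9,-5.9,-5.9,-5.9,-5.9,-5.9,-5.9,-5.9]
  claw: [0.05,0.05,0.05,0.05,0.05,0.05,0.05,0.05]

```text
clock: 29.3
position: [482.9, -387.7, 254.4]
ee_rot: [-0.082, 0.997, 0.001, -0.001]
contact_force: [0.8, -0.1, -0.9]
gripper_width: 50.0
grasp_force: 0.0
```

Request:
carry_out:
  slide:
    - [0,0,0]
    - [0,0,0]
    - [0,0,0]
    - [0,0,0]
  roll: [0,0,0,0]
  claw: [0.05,0.05,0.05,0.05]

```text
clock: 29.8
position: [483.9, -387.3, 256.3]
ee_rot: [-0.083, 0.997, -0.0, 0.0]
contact_force: [0.3, 0.1, -0.6]
gripper_width: 49.9
grasp_force: 0.0
```

Run:
```python
from h import *
d=shot("scene");c=cloud(d);print("placed",rect(c,25,42,430,550,15,100),rect(c,25,42,430,550,-40,19))
d=shot("wrist");c=cloud(d)
for x,y in((482,-386),): print("bar",rect(c,28,42,x-50,x+50,y-36,y+36))
plan((482.3,-387.9,34,99.5))
```

```text
placed [486.3  44.8  82.4  34.2   3.5  34.4 216. ] [490.4  -8.1  83.5  34.    3.5  34.5 219. ]
bar [ 482.3 -388.    79.8   30.     9.6   34.3 5857. ]
now grasp [ 483.8 -387.6  101.4   99.5] tilt z [ 0. -0. -1.] w 50.1 gf 0.0 F [ 0.8 -0.   0.2] t 29.9 j6 -0.99
slide [0.0015, -0.0001, 0.0674] roll 0.0
```

Request:
carry_out:
  slide:
    - [0.0015,0,0.03]
    - [0.0015,0,0.055]
    - [0.0015,0,0.067]
    - [0.0015,0,0.067]
    - [0.0015,0,0.067]
  roll: [0,0,0,0,0]
  claw: [0.05,0.05,0.05,0.05,0.05]

```text
clock: 30.52
position: [482.7, -388.3, 189.9]
ee_rot: [-0.083, 0.997, -0.001, 0.001]
contact_force: [-0.6, 0.0, 1.2]
gripper_width: 49.8
grasp_force: 0.0
```

Request:
carry_out:
  slide:
    - [0,0,0]
    - [0,0,0]
    - [0,0,0]
    - [0,0,0]
    - [0,0,-0.01]
    - [0,0,-0.03]
    - [0,0,-0.05]
    - [0,0,-0.05]
  roll: [0,0,0,0,0,0,0,0]
  claw: [0.02,0.02,0.02,0.02,0.02,0.02,0.02,0.02]

```text
clock: 31.52
position: [482.4, -388.2, 240.2]
ee_rot: [-0.083, 0.997, -0.001, 0.001]
contact_force: [0.4, -0.4, -2.8]
gripper_width: 28.7
grasp_force: 61.3
```

Run:
```python
from h import *
plan((491.3,-60,70,93.57))
```

```text
now grasp [ 482.8 -388.4   85.5   99.5] tilt z [ 0.003 -0.001 -1.   ] w 28.7 gf 61.3 F [ 0.4 -0.4 -2.8] t 31.52 j6 -0.99
slide [-0.063, 0.3222, 0.0151] roll 5.9
```

Request:
carry_out:
  slide:
    - [-0.01,0.05,0]
    - [-0.022,0.11,0]
    - [-0.034,0.17,0]
    - [-0.046,0.23,0.005]
    - [-0.056,0.285,0.01]
    - [-0.063,0.322,0.015]
    - [-0.063,0.322,0.015]
    - [-0.063,0.322,0.015]
  roll: [5.9,5.9,5.9,5.9,5.9,5.9,5.9,5.9]
  claw: [0.02,0.02,0.02,0.02,0.02,0.02,0.02,0.02]

```text
clock: 32.52
position: [490.7, -60.1, 223.2]
ee_rot: [-0.032, 0.999, -0.0, -0.001]
contact_force: [-0.2, -0.4, -2.8]
gripper_width: 28.8
grasp_force: 61.4
```

Request:
carry_out:
  slide:
    - [0,0,0]
    - [0,0,0]
    - [0,0,0.015]
    - [0,0,0.028]
    - [0,0,0.028]
  roll: [0,0,0,0,0]
  claw: [0.02,0.02,0.02,0.02,0.02]

```text
clock: 33.15
position: [490.7, -60.5, 194.8]
ee_rot: [-0.031, 1.0, -0.0, -0.001]
contact_force: [-0.2, -0.1, -3.2]
gripper_width: 28.6
grasp_force: 61.3
```

Run:
```python
from h import *
plan((491.3,-60,35,93.57))
d=shot("side");c=cloud(d);print("placed",rect(c,25,42,430,550,15,100),rect(c,25,42,430,550,-40,19))
```

```text
now grasp [490.2 -60.5  40.1  93.6] tilt z [-0.003 -0.    -1.   ] w 28.6 gf 61.3 F [-0.2 -0.1 -3.2] t 33.15 j6 -1.71
slide [-0.0007, 0.0004, 0.0051] roll -0.0
placed [482.1  47.9  79.5  35.5   4.   33.2 369. ] [485.9 -14.6  79.7  51.8   2.   33.  375. ]
```

Request:
carry_out:
  slide:
    - [0,0,0.004]
    - [0,0,0.0053]
    - [0,0,0.0053]
    - [0,0,0.0053]
    - [0,0,0.0053]
    - [0,0,0.0053]
    - [0,0,-0.04]
    - [0,0,-0.09]
  roll: [0,0,0,0,0,0,0,0]
  claw: [0.02,0.02,0.02,0.038,0.038,0.038,0.038,0.038]

```text
clock: 34.2
position: [491.0, -60.1, 286.5]
ee_rot: [-0.032, 1.0, -0.0, -0.001]
contact_force: [0.8, -0.2, 0.1]
gripper_width: 38.2
grasp_force: 0.0
```

Request:
carry_out:
  slide:
    - [-0.03,0.01,-0.06]
    - [-0.06,0.03,-0.1]
    - [-0.09,0.06,-0.13]
    - [-0.1,0.06,-0.13]
    - [-0.1,0.06,-0.13]
    - [-0.1,0.06,-0.13]
  roll: [0,0,0,0,0,0]
  claw: [0.045,0.045,0.045,0.045,0.045,0.045]

```text
clock: 34.95
position: [586.3, 5.5, 414.4]
ee_rot: [-0.031, 1.0, -0.0, -0.002]
contact_force: [0.6, 1.1, 0.7]
gripper_width: 45.1
grasp_force: 0.0
```

Run:
```python
from h import *
d=shot("wrist");save(d,"w7.png");c=cloud(d)
for y in(45,-8,-60): print("bar",rect(c,25,42,430,550,y-24,y+24))
print("insert",rect(c,38,50,570,660,-60,60))
d=shot("scene");save(d,"scene2.png");c=cloud(d);print("bin content",rect(c,22,60,420,640,-430,-190))
print("handle",rect(c,80,95,480,640,200,380))
plan((560.7,286.5,260,-1.2))
```

```text
bar [ 483.3   44.8   78.9   30.2    3.6   34.3 2482. ]
bar [ 487.2   -9.6   80.    29.6    3.7   34.3 2456. ]
bar [ 490.8  -60.5   79.2   30.4    3.5   34.3 2512. ]
insert [6.143e+02 4.000e-01 3.580e+01 1.530e+01 3.600e+00 4.450e+01 4.740e+02]
bin content None
handle [561.4 286.9  17.7  77.3   1.6  87.9  93. ]
now grasp [586.1   5.4 260.3  93.6] tilt z [-0.002 -0.    -1.   ] w 45.4 gf 0.0 F [ 1.  -0.2 -0.8] t 35.05 j6 -1.79
slide [0.0082, 0.2821, 0.0002] roll -85.2
```

View pics/w7.png

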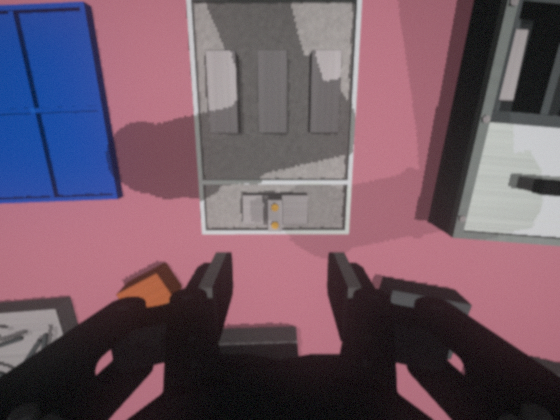

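View pics/scene2.png

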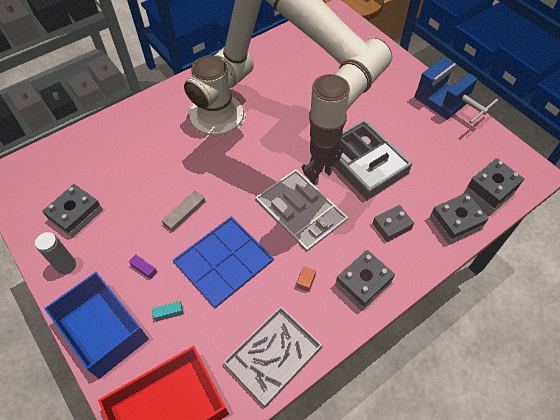

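The wrist view shows the three bars flat in the wide bay at (222,92), (272,92) and (325,92), with the insert in the narrow bay at (275,213). The bin is empty, so only closing the cover is left.

Request:
carry_out:
  slide:
    - [0.001,0.035,0]
    - [0.002,0.075,0]
    - [0.004,0.12,0]
    - [0.005,0.165,0]
    - [0.006,0.21,0]
    - [0.007,0.25,0]
    - [0.008,0.28,0]
    - [0.008,0.28,0]
  roll: [-10,-20,-30,-40,-50,-60,-70,-80]
  claw: [0.045,0.045,0.045,0.045,0.045,0.045,0.045,0.045]

```text
clock: 36.05
position: [560.9, 286.6, 415.0]
ee_rot: [-0.67, 0.743, 0.0, -0.001]
contact_force: [-1.0, -0.5, 0.4]
gripper_width: 45.2
grasp_force: 0.0
```

Request:
carry_out:
  slide:
    - [0,0,0]
    - [0,0,0.04]
    - [0,0,0.08]
    - [0,0,0.1]
    - [0,0,0.1]
    - [0,0,0.1]
    - [0,0,0.1]
  roll: [-5.2,-5.2,-5.2,-5.2,-5.2,-5.2,-5.2]
  claw: [0.045,0.045,0.045,0.045,0.045,0.045,0.045]

```text
clock: 36.92
position: [561.7, 285.1, 317.4]
ee_rot: [-0.7, 0.714, -0.0, 0.001]
contact_force: [0.4, 0.9, 0.7]
gripper_width: 45.3
grasp_force: 0.0
```

Run:
```python
from h import *
d=shot("wrist");c=cloud(d)
print("handle",rect(c,80,95,500,620,220,335))
plan((560.7,286.5,81,-1.2))
```

```text
handle [ 5.612e+02  2.860e+02  1.400e+01  7.610e+01 -9.000e-01  8.720e+01
  2.361e+03]
now grasp [561.9 285.4 162.6 178.8] tilt z [ 0.002  0.002 -1.   ] w 45.0 gf 0.0 F [ 1.  -0.1 -0.1] t 36.98 j6 -0.75
slide [-0.0012, 0.0011, 0.0816] roll 0.0
```

Grip the handle.

Request:
carry_out:
  slide:
    - [-0.001,0.0007,0.03]
    - [-0.001,0.0007,0.06]
    - [-0.001,0.0007,0.075]
    - [-0.001,0.0007,0.0805]
    - [-0.001,0.0007,0.0805]
    - [-0.001,0.0007,0.0805]
  roll: [0,0,0,0,0,0]
  claw: [0.045,0.045,0.045,0.045,0.045,0.045]

```text
clock: 37.72
position: [561.2, 286.4, 236.6]
ee_rot: [-0.7, 0.714, -0.0, 0.001]
contact_force: [0.3, 0.1, 0.3]
gripper_width: 44.9
grasp_force: 0.0
```

Request:
carry_out:
  slide:
    - [0,0,0]
    - [0,0,0]
    - [0,0,0]
    - [0,0,0]
    - [0,0,0]
  roll: [0,0,0,0,0]
  claw: [0.005,0.005,0.005,0.005,0.005]

```text
clock: 38.35
position: [560.2, 286.3, 236.1]
ee_rot: [-0.7, 0.714, 0.0, -0.0]
contact_force: [-6.4, 0.8, 5.7]
gripper_width: 13.1
grasp_force: 61.1
```

Request:
carry_out:
  slide:
    - [0,0.01,0]
    - [0,0.025,0]
    - [0,0.042,0]
    - [0,0.06,0]
    - [0,0.078,0]
    - [0,0.095,0]
    - [0,0.107,0]
    - [0,0.112,0]
  roll: [0,0,0,0,0,0,0,0]
  claw: [0.005,0.005,0.005,0.005,0.005,0.005,0.005,0.005]

```text
clock: 39.35
position: [448.5, 288.7, 236.1]
ee_rot: [-0.7, 0.714, -0.0, 0.001]
contact_force: [4.6, 0.3, 4.4]
gripper_width: 12.7
grasp_force: 61.0
```

Request:
carry_out:
  slide:
    - [0,0.001,0]
    - [0,0.002,0]
    - [0,0.003,0]
    - [0,0.003,0]
  roll: [0,0,0,0]
  claw: [0.005,0.005,0.005,0.005]

```text
clock: 39.85
position: [446.6, 288.9, 236.1]
ee_rot: [-0.7, 0.714, -0.0, 0.001]
contact_force: [3.6, -0.7, 6.5]
gripper_width: 12.8
grasp_force: 61.1
```

Request:
carry_out:
  slide:
    - [0,0.001,0]
    - [0,0.002,0]
    - [0,0.003,0]
    - [0,0.003,0]
  roll: [0,0,0,0]
  claw: [0.005,0.005,0.005,0.005]

```text
clock: 40.35
position: [443.7, 289.0, 236.1]
ee_rot: [-0.7, 0.714, -0.0, 0.001]
contact_force: [4.3, -0.3, 6.0]
gripper_width: 12.8
grasp_force: 61.1
```

Request:
carry_out:
  slide:
    - [0,0.001,0]
    - [0,0.002,0]
    - [0,0.0025,0]
    - [0,0.0025,0]
  roll: [0,0,0,0]
  claw: [0.005,0.005,0.005,0.005]

```text
clock: 40.85
position: [442.8, 288.9, 236.5]
ee_rot: [-0.7, 0.714, -0.001, 0.003]
contact_force: [14.0, -4.4, 4.6]
gripper_width: 13.0
grasp_force: 60.8
```

Contact with the near stop. Release and rise.

Request:
carry_out:
  slide:
    - [0,-0.0015,0]
    - [0,-0.0015,0]
    - [0,-0.0015,0]
    - [0,-0.0015,0]
    - [0,-0.0015,-0.05]
    - [0,-0.0015,-0.1]
    - [-0.03,-0.02,-0.15]
    - [-0.03,-0.02,-0.18]
  roll: [0,0,0,0,0,0,0,0]
  claw: [0.005,0.045,0.045,0.045,0.045,0.045,0.045,0.045]

```text
clock: 41.85
position: [461.5, 319.5, 417.9]
ee_rot: [-0.7, 0.714, 0.0, 0.002]
contact_force: [-0.7, 0.3, 0.1]
gripper_width: 45.2
grasp_force: 0.0
```

Request:
carry_out:
  slide:
    - [0,0,0]
    - [0,0,0]
    - [0,0,0]
  roll: [0,0,0]
  claw: [0.045,0.045,0.045]

```text
clock: 42.22
position: [460.6, 317.9, 413.8]
ee_rot: [-0.7, 0.714, 0.0, -0.002]
contact_force: [-0.8, 0.7, -1.0]
gripper_width: 45.0
grasp_force: 0.0
```

Run:
```python
from h import *
d=shot("wrist");save(d,"w8.png");c=cloud(d)
h=rect(c,80,95,380,520,220,350);r=rect(c,57,64,340,660,150,420);print("handle",h,"rail",r)
a=np.radians(-1.1);print("cover x in case",(h[0]-r[0])*np.cos(a)+(h[1]-r[1])*np.sin(a))
d=shot("side");save(d,"side2.png");c=cloud(d)
for y in(47,-8,-58): print("bar",rect(c,28,42,430,550,y-22,y+22))
print("insert",rect(c,36,50,570,660,-60,60))
```

```text
handle [ 445.2  288.7   14.    75.3   -1.4   87.2 1240. ] rail [ 5.035e+02  2.881e+02  2.449e+02  1.903e+02 -1.000e+00  5.930e+01
  8.181e+03]
cover x in case -58.300774482131686
bar [481.7  49.1  80.7  34.9   7.6  32.8 135. ]
bar [473.8  -8.8  55.8  36.5   3.7  33.3 112. ]
bar [472.4 -66.2  52.5  29.2 -11.4  33.5  85. ]
insert [603.8   3.7  19.5  11.3 -20.3  43.5  29. ]
```

View pics/w8.png

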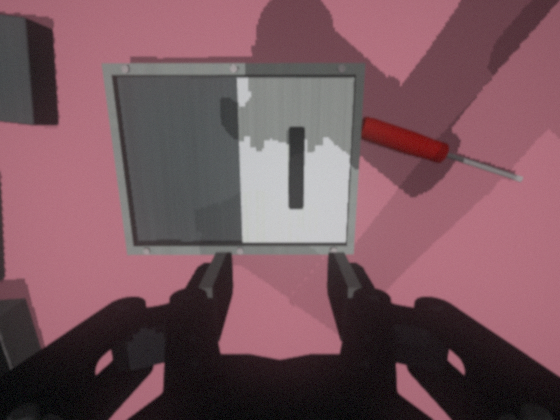

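View pics/side2.png

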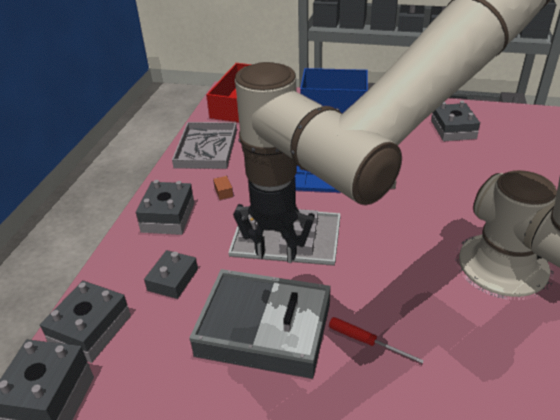

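The cover is home at x = -58 mm with its handle at (296,167). The arm hides part of the tray in the side view, so I'll check the tray in the scene view before handing in.

Run:
```python
from h import *
d=shot("scene");c=cloud(d)
b=[rect(c,28,42,430,550,y-25,y+25) for y in(45,-8,-60)];i=rect(c,36,50,570,660,-60,60);print(b,i)
ok=all(x is not None and abs(x[0]-488)<12 for x in b) and i is not None and abs(i[0]-614)<6
print(ok, job_done() if ok else None)
```

```text
[array([486.8,  43.7,  83.1,  34.7,   4.9,  34.6, 202. ]), array([489.3, -10. ,  83.7,  32.1,   2.8,  34.7, 203. ]), array([492.1, -60.2,  82.2,  34. ,   6.8,  35.1, 217. ])] [616.8   0.   38.1  17.    3.3  44.1  59. ]
the job is handed in; nothing more can be done
True None
```

The job is handed in: the T insert is in the narrow bay, all three bars lie flat in the wide bay, and the cover is home over the pockets with the slab and disc left inside; it took about 42 s and no verdict came back.

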